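Clamp a re-glued mains adapter in its jig

ROBOT

A 7-joint arm with a two-finger parallel gripper is mounted at the origin on a cart in front of the work surface, level with it; the furniture and walls round the work are solid. World frame = base frame: x ahead of the robot, y to its left, z up, the work surface at z = 0. Lengths are in m, angles in rad, forces in N, time in s.
With the tool pointing down it reaches from about 0.425 to 0.875 m from the base axis. Payload 8.4 kg.
Tool frame: the origin (TCP) lies between the finger pads; the fingertips stand 19 mm ahead of it and the grasp point (between the pads) is the TCP; z points along the fingers, y is the line along which they close (so a half turn about z gives the same grasp; the last joint's range is limited). The gripper opens to 87 mm and grips with 3 to 60 N. Pads are 19 mm wide; open, the fingers measure 117 mm over their backs; the gripper's body (75 mm by 190 mm) begins 51 mm behind the grasp point.
Start: joints at [1.059, 0.333, 0.04, 1.465, -0.013, 1.343, -0.059], TCP at [0.261, -0.595, 0.242] pointing down, gripper open.
Joint ranges: [-2.58, 2.58], [-0.38, 2.09], [-1.3, 1.39], [0.25, 2.4], [-1.5, 4.64], [0.08, 2.09], [-2.65, 2.65]. Speed limits (rad/s): [2.22, 2.22, 2.79, 2.79, 3.14, 3.14, 3.14].

INTERFACE

Orientations are given as a rotation vector (axis times angle).
In Python, from cell import robot gives the robot as it stands.
- The arm moves only by the tool drive_tool, never from a script. Its arguments are lists of equal length, an entry for each row: "hand": the closure, from 0 (fully open) to 1 (shut); "linear": the shift along the tool's x, y, z in cm, a list of three; "roll": the turn about the tool's z in rad. A call has 1 to 5 rows; each row shifts and turns the commanded pose from where the row before left it, along the tool's axes as they then stand; what a row does not reach is not made up. A row lasts 1/12 s, in which the tool goes at most 41.7 mm and 7.16 degrees, less where a joint would pass 70% of its speed; a pose out of reach is approached as far as the arm can. A call with a gripper value outside its range is refused whole. The fingers move at their own pace and stop on an object; the grip force is fixed at half the most. Time passes only in rows, so rows that do not move let the fingers close. It gives the time, the measured TCP pose, the force, the opening and the grip force at its end, in the units of the state.
- robot.sense(): the state, without advancing time (a new reading comes with each control period).
- robot.capture(name): name is "side" or "top"; returns a dict with "frame" (400x640x3 uint8, blue, green, red), "depth" (400x640 float32, m along the optical axis (not along the pixel's ray), 0 where there is no reading), "K" (3x3 intrinsics, pixels), "dist" ([k1, k2, p1, p2, k3] as OpenCV has them; the pictures are not rectified), "world_to_cam" (4x4, takes a point from world to camera coordinates). Camera axes: x right, y up, looking along -z (the intrinsics and any distortion apply to the point x, -y, -z); pixel columns grow to the right and rows downward; lengths in m; the calibration is good to about 2 mm. A picture is of the moment at which its call begins.
- robot.sign_off(): hands the job in; it is judged then, once.
The state is a dict: "clock": time; "joint_positions": joint angles; "qvel": joint speeds; "joint_efforts": joint torques, N m; "ee_pos": TCP position; "tcp_rot": TCP orientation; "contact_force": force on the tool from outside, world axes, zero at the start; "moment": the same for the moment, N m; "finger_gap": opening from 0.0 (shut) to 1.0 (fully open); "grip_force": force on a finger pad.
Only numpy, scipy, OpenCV 4.12 (cv2) and the standard library are available. Lean on these libraries where they do the work, as an engineer would, in place of code of your own. Each camera call takes 0.05 s, during which the arm holds its last target. There are 200 camera calls.

TASK

The split case of the black mains adapter has just been glued and must be held in the plywood gluing jig while it sets. Lay it flat on the cork, lengthwise, slide one end under the metal lip right up to the wooden end stop and bring its long side against both steel pins, nudging it gently so that the fresh joint does not shift. Then push the clamp's raised red handle down past its dead point until it rests on its stop and the rubber pad holds the adapter, without leaning hard on it, and leave the other things on the desk where they are.

Things in the scene. Friction and masses are not known exactly. Their poses are not given: they have to be found in the camera images.
- adapter_mid (a point): Centre of the loose black mains adapter, a plain box 58 x 130 x 31 mm (x, y, z; y is its long axis, z up; 15.5 mm from its underside), 0.3 to 0.6 kg, lying flat on the desk near the jig. Its two ends are alike. Best gripped across its 58 mm width.
- handle_hinge (a point): Hinge axis of the clamp handle, in the jig's frame at x = -106.9, y = 0, z = 59.7 mm; the axis runs along the jig's y. Axes as the jig's.
- pad_face (a point): Centre of the underside of the clamp's black rubber pad (18 mm diameter) on its spring-loaded spindle, which yields at 10 N per mm. Closed on the adapter it presses with about 27 N.
- jig: Gluing jig, firm on the desk (does not move). Origin on the desk; x along its plywood board (x -132..168, y -65..65, top z = 18 mm) to the end stop, y across to the two pins, z up. Top of the cork sheet (x -35..103, y -53..45 mm): z = 20 mm; the adapter lies on it, long axis along x. Home, against pins and end stop, its centre is at y = 0, z = 35.5 mm and x = 40 to 54 mm, as the stop is set.
- stop_slot (a point): Middle of the adjustable end stop's setting range, on the board, axes as the jig's. The dark wooden block (end_stop_c0: 16 mm thick, y -30..30 mm, 35 mm tall) is locked with its face, looking to -x, at x = 105 to 119 mm of the jig: feel or look for it. An aluminium lip on it reaches 10 mm back over the part, underside 53.5 mm above the desk, top 59.5: 2.5 mm above the adapter, so slide that in from -x.
- clamp_arm: Hold-down arm of the toggle clamp, which is bolted on the jig's -x end (base plate x -125..-47, y -22..22 mm). Origin on its pivot, at x = -60, z = 48 mm in the jig's frame. Until the handle is pushed over, the arm and pad stand up at x -105..-51 mm, top at z = 120 mm, so that a part is laid in from above; closed, the pad bears on the adapter's top at about x = 2, y = 0.
- pins: Two steel dowel pins on the jig, same origin and axes as the jig: diameter 8 mm, at x = 2 and x = 92 mm, y = 33 mm, tops at z = 36 mm. Their faces towards the part stand at y = 29 mm; a finger fits between them.
- handle_grip (a point): Point on the axis of the red handle grip, 80 mm from the hinge; moves with the handle. The grip is a round bar of 16 mm diameter, 32 to 103 mm from the hinge. At joint value q the handle's end points along (-cos(1.484 - q), sin(1.484 - q)) in the jig's x-z plane: nearly upright at the start, level and pointing to -x when closed.
- clamp_handle (a joint): Angle of the clamp handle: 0 open (at the start), growing as it is pushed over and down to the jig's -x; dead point 1.396, rigid stop 1.484 (level). Moves lightly (2 N, stays where left) until the pad meets the adapter at about 1.1, then the push at 80 mm from the hinge rises to about 8 N at 1.2 to 1.3 and eases to the dead point; beyond it the handle springs on to its stop.
- phone: Black phone lying face up, 149 x 73 x 8 mm, origin under its centre; to be left alone.
- marker: Red and white marker pen, 135 mm long, origin under its centre; to be left alone.
- scissors: Scissors with blue handles, 199 mm long, origin under its centre; to be left alone.
- eraser: Blue and white eraser, 46 x 21 x 12 mm, origin under its centre; to be left alone.
- adapter: the same adapter (see adapter_mid): origin under its centre, same axes.
- clamp_pad: the pad with its spindle (see pad_face): same origin.
Not all that is in view belongs to the job. What is shaped like the adapter but blue or orange is not meant.

How it is judged:
On the way, in this order (a step that is already met when the one before it is completed fails the run):
1. the adapter lies flat on the cork under the lip, against the end stop and both pins, with the clamp still open (horizontal distance between adapter_mid and end_stop_c0 below 0.0755 m and y of adapter_mid in the frame of jig between -0.0025 and 0.002 m and z of adapter_mid in the frame of jig between 0.033 and 0.0375 m and angle between the y axis of adapter_mid and the x axis of jig, either way round below 0.035 rad and value of joint clamp_handle below 0.9 rad), for 0.2 s.
2. the clamp handle has gone past its dead point and the pad presses on the adapter (value of joint clamp_handle above 1.43 rad and contact force between clamp_pad and adapter above 15 N), for 0.2 s.
At the end, for the whole second after the job is handed in: The adapter lies flat on the cork with one end under the lip, within 2.5 mm of the end stop and of the pins, in line with the jig within 2 degrees; the handle rests within 2 degrees of its stop, past the dead point, and the pad presses on the adapter with more than 15 N; all is at rest (horizontal distance between adapter_mid and end_stop_c0 below 0.0755 m and y of adapter_mid in the frame of jig between -0.0025 and 0.002 m and z of adapter_mid in the frame of jig between 0.033 and 0.0375 m and angle between the y axis of adapter_mid and the x axis of jig, either way round below 0.035 rad and value of joint clamp_handle above 1.455 rad and contact force between clamp_pad and adapter above 15 N and linear speed of adapter below 0.01 m/s); the robot touches nothing.
It fails at once if the adapter is driven hard (over 30 N) against the end stop (contact force between end_stop_c0 and adapter above 30 N).
It fails at once if the adapter is driven hard (over 30 N) against the pins (contact force between pins and adapter above 30 N).
It fails at once if the clamp handle is leaned on with more than 30 N (contact force between the arm and clamp_handle above 30 N).
It fails at once if another thing on the desk is moved by more than 15 mm (distance of any of phone, marker, scissors, eraser from where it was at the start of the episode above 0.015 m).
It also fails if it takes over 72 s, if anything falls off the work surface, if the arm or the gripper's body presses on something with over 40 N, if the wrist force passes 120 N, or if a joint passes its speed limit or range.

## Working session

There is one attempt and no reset: what is moved stays moved. The work goes in short steps, Python scripts to look and compute and a tool call to move; the robot and the scene stay as the last step left them, time stands still between calls to the robot, and variables do not carry over. Pictures are saved under pics/ and viewed, at most 10 in all, crops included, and the job is handed in when it is done.

Besides the shell and the picture viewer there is one more tool, called by a JSON object that holds its "fn" and its "kwargs", one argument or row to a line. drive_tool: Moves the arm, as the interface text tells. Its arguments: {"type":"object","properties":{"hand":{"type":"array"},"linear":{"type":"array"},"roll":{"type":"array"}},"required":["hand","linear","roll"]}

```bash
mkdir -p pics; ls; python3 - <<'E'
from cell import robot
import cv2,numpy as np
for n in("top","side"):
    c=robot.capture(n);cv2.imwrite(f"pics/{n}0.png",c["frame"]);np.savez(f"{n}0.npz",**c)
    print(n,c["K"].tolist(),c["dist"],np.round(c["world_to_cam"],3).tolist(),(c["depth"]>0).mean())
print(robot.sense())
E
```

```text
pics
top [[389.0799863454654, 0.0, 321.41100751158194], [0.0, 389.0799863454654, 200.76744343589638], [0.0, 0.0, 1.0]] [0.0184712 0.        0.        0.        0.       ] [[-0.022, -1.0, 0.0, -0.005], [0.984, -0.022, 0.178, -0.558], [-0.178, 0.004, 0.984, -1.41], [0.0, 0.0, 0.0, 1.0]] 0.99599609375
side [[510.5431736937831, 0.0, 323.460743320905], [0.0, 510.5431736937831, 204.3260539371073], [0.0, 0.0, 1.0]] [-0.01492964  0.          0.          0.          0.        ] [[0.911, -0.413, 0.024, -0.524], [0.202, 0.496, 0.844, -0.176], [-0.361, -0.764, 0.535, -1.403], [0.0, 0.0, 0.0, 1.0]] 0.956984375
{'clock': 0.1, 'joint_positions': array([ 1.05879327,  0.33385317,  0.03989378,  1.46613965, -0.01339515,
        1.34328325, -0.05852483]), 'qvel': array([ 7.89744400e-05, -3.01255259e-03, -1.39695229e-04, -1.31139641e-03,
        4.35644674e-04, -2.27971725e-03,  6.04796592e-04]), 'joint_efforts': array([ 2.79653010e-03, -6.57817268e+01,  1.33918930e+00, -4.04703712e+01,
       -5.96944825e-02,  4.09556937e-02,  1.09758062e-04]), 'ee_pos': array([ 0.26058344, -0.59507418,  0.24076125]), 'tcp_rot': array([-3.07359752e+00, -6.43466949e-01,  6.18756198e-04]), 'contact_force': array([0.50473292, 0.14116527, 0.11619086]), 'moment': array([ 0.01394556, -0.03244664, -0.05208248]), 'grip_force': 0.0, 'finger_gap': 0.997568267097617}
```

View pics/top0.png

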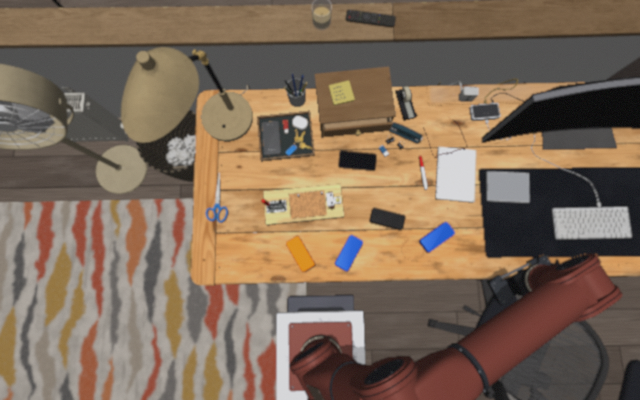

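View pics/side0.png

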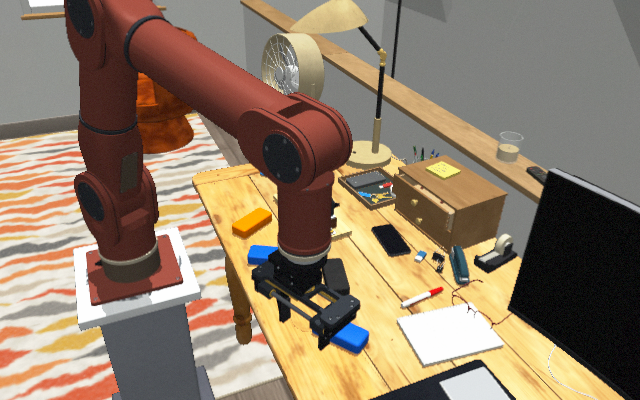

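The top view shows the jig at about (303,204), with the clamp's red handle on its left and the end stop on its right at (333,200). The adapter is at (387,219) and the phone at (357,160). In the side view the arm hides most of the jig.

```bash
cat > h.py <<'E'
import cv2,numpy as np
from cell import robot
def load(f): return dict(np.load(f))
def ray(c,px):
    p=cv2.undistortPoints(np.float32(px).reshape(-1,1,2),c["K"],c["dist"])[:,0]
    R=c["world_to_cam"][:3,:3];t=c["world_to_cam"][:3,3]
    d=np.c_[p[:,0],-p[:,1],-np.ones(len(p))]
    return -R.T@t, d@R            # origin, directions (unit optical depth)
def onz(c,px,z):
    o,d=ray(c,px); return o+d*((z-o[2])/d[:,2])[:,None]
def cloud(c):
    v,u=np.mgrid[0:400,0:640]; o,d=ray(c,np.c_[u.ravel(),v.ravel()])
    return (o+d*c["depth"].reshape(-1,1)).reshape(400,640,3)
def proj(c,P):
    R=c["world_to_cam"][:3,:3];t=c["world_to_cam"][:3,3]
    q=np.atleast_2d(P)@R.T+t; q=q*[1,-1,-1]
    return cv2.projectPoints(q,np.zeros(3),np.zeros(3),c["K"],c["dist"])[0][:,0]
E
python3 - <<'E'
from h import *
c=load("top0.npz");P=cloud(c);z=P[...,2]
hsv=cv2.cvtColor(c["frame"],cv2.COLOR_BGR2HSV)
for lab,(x0,x1,y0,y1) in dict(adapter=(362,412,205,232),phone=(335,380,148,172)).items():
    m=np.zeros((400,640),np.uint8); m[y0:y1,x0:x1]=(hsv[y0:y1,x0:x1,2]<70)*255
    k=max(cv2.findContours(m,cv2.RETR_EXTERNAL,cv2.CHAIN_APPROX_NONE)[0],key=cv2.contourArea)
    mm=np.zeros_like(m);cv2.drawContours(mm,[k],-1,255,-1)
    zz=np.median(z[mm>0]); W=onz(c,k.reshape(-1,2),zz)[:,:2].astype(np.float32)
    print(lab,"z",zz,cv2.minAreaRect(W))
im=c["frame"][175:240,250:420];cv2.imwrite("pics/crop.png",cv2.resize(im,None,fx=4.7,fy=4.7,interpolation=cv2.INTER_CUBIC))
# board
hull=(hsv[...,0]>18)&(hsv[...,0]<35)&(hsv[...,1]>60)
m=np.zeros((400,640),np.uint8);m[180:226,258:350]=((z>.010)&(z<.15))[180:226,258:350]*255
k=max(cv2.findContours(m,cv2.RETR_EXTERNAL,cv2.CHAIN_APPROX_NONE)[0],key=cv2.contourArea)
Q=P[(m>0)&(z<.022)][:,:2].astype(np.float32);print("board",cv2.minAreaRect(Q),np.median(z[(m>0)&(z<.03)]))
np.set_printoptions(linewidth=250)
print((z[183:226:2,260:348:2]*1000).round().astype(int))
E
```

```text
adapter z 0.03130574739208147 ((0.48629796504974365, -0.26226261258125305), (0.12244659662246704, 0.05328533798456192), 73.17350769042969)
phone z 0.008530415166005945 ((0.7242441773414612, -0.16161081194877625), (0.140025794506073, 0.06539802998304367), 82.7475357055664)
board ((0.5546742677688599, 0.05334105342626572), (0.13401325047016144, 0.3003500699996948), 5.427426815032959) 0.01928443985699957
[[  -2   -5   -7    3    2    1    5    0    3   -7    1   -4   -3   -5   -5   -4    7    1    3   -1   -9    6   -3   -1    5   -4   -4   -3    3    0   -6   -4    3   -6   -1   -3   -3   -5    1   -3    0   -4   -5    2]
 [  -1   -7   -6   -3    3   -4    7   -1   -7    4    1   -3   -2   -5    2   -3    4   -2    6   -1   -1    1    2    8   -2    4   -7    1   -3   -6   21   18   22   19   20   16   17   26   19   18   17    0    1   -4]
 [  -8    0   -3   -3   -2   -4    0   -2    2   -2   -8   -2   -5   -1   -4   -2    1    0   -7   -1   17   17   23   18   18   20   22   20   17   13   13   21   19   22   17   20   18   17   18   16   14  -12  -12  -16]
 [ -16  -17  -13  -20  -27
[... 3511 characters left out ...]
  -1    0   -2    0   -3   -1]
 [  -2   -7   -5   23   20   11   22   22   15   21   18   19   16   14   22   21   19   21   14    5   -5   -4   -6    0    2   -4   -8   -8    1    2    0    0   -2   -4    0    2   -4    0   -4   -3   -5    5   -7    3]
 [  -1   -2    1   20   17   21   16   13   12   12   -2   -6   -5    4   -3    1   -8   -4    1   -3    4   -1   -3   -1    1    0    2    1    2   -4    0    9   -3   -2    0   -5   -2   -2   -2   -2   -3   -2    5    3]
 [   1   -3    0   -3   -4   -3   -3   -6   -3   -3   -5   -4    1   -5   -5   -7   -2   -2    3   -5   -7   -3    3    0   -7   -1   -3   -9   -9   -1   -4   -8    2    1   -2   -3    2   -7   -1   -3   -4   -1    0   -5]]
```

View pics/crop.png

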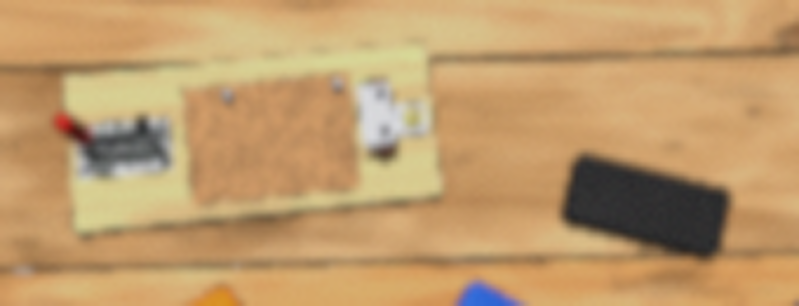

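The crop shows the board corners at crop pixels (65,73), (425,45), (440,198) and (78,235). The white lip's left edge is at x≈358, the pins are at (227,96) and (338,84), and the adapter is centred at (646,205). Next I refine the jig frame by colour.

```bash
python3 - <<'E'
from h import *
c=load("top0.npz")
b=cv2.resize(c["frame"][175:240,250:420],None,fx=8,fy=8,interpolation=cv2.INTER_CUBIC)
f=lambda p:(np.asarray(p,float)+.5)/8-.5+[250,175]
lab=cv2.cvtColor(b,cv2.COLOR_BGR2LAB); hsv=cv2.cvtColor(b,cv2.COLOR_BGR2HSV)
for p in [(125,10),(20,100),(30,35),(100,60),(72,22)]:print(p,hsv[p[1]*2 if 0 else int(p[1]*1.7),int(p[0]*1.7)])
m=((hsv[...,0]>=22)&(hsv[...,0]<=34)&(hsv[...,1]>60)).astype(np.uint8)*255
m=cv2.morphologyEx(m,cv2.MORPH_OPEN,np.ones((9,9)))
k=max(cv2.findContours(m,cv2.RETR_EXTERNAL,cv2.CHAIN_APPROX_NONE)[0],key=cv2.contourArea)
W=onz(c,f(k.reshape(-1,2)),.018)[:,:2].astype(np.float32)
(r,s,a)=cv2.minAreaRect(W);print("board",r,s,a)
a=np.radians(a if s[0]<s[1] else a-90)
jy=np.array([np.cos(a),np.sin(a)]);jx=np.array([jy[1],-jy[0]]);o=np.array(r)-.018*jx
print("yaw deg",np.degrees(a),"origin",o)
J=lambda px,z:((onz(c,px,z)[:,:2]-o)@np.c_[jx,jy]*1000).round(1)
crop=lambda p:np.array(p,float)/4.7+[250,175]-.4
print("pins",J(crop([(227,96),(338,84)]),.036),"want 2,33 / 92,33")
w=((hsv[...,1]<45)&(hsv[...,2]>150)).astype(np.uint8)*255
for k in cv2.findContours(w,cv2.RETR_EXTERNAL,cv2.CHAIN_APPROX_NONE)[0]:
    if cv2.contourArea(k)>300:
        q=J(f(k.reshape(-1,2)),.0595);print("white",q.min(0),q.max(0),cv2.minAreaRect(q.astype(np.float32)))
cork=((hsv[...,0]<20)&(hsv[...,1]>60)).astype(np.uint8)*255
np.savez("jig.npz",o=o,jx=jx,jy=jy)
A=np.array([.4863,-.2623]);print("adapter in jig",((A-o)@np.c_[jx,jy]*1000))
cv2.imwrite("pics/m.png",m)
E
```

```text
(125, 10) [ 17 115 215]
(20, 100) [ 15 128 185]
(30, 35) [ 16 124 216]
(100, 60) [ 16 121 191]
(72, 22) [ 15 126 209]
board (0.6025872230529785, 0.05649779736995697) (0.039379533380270004, 0.30005133152008057) 3.9199116230010986
yaw deg 3.9199116230010986 origin [0.60135671 0.07445569]
pins [[  1.6 -17.3]
 [ 91.9 -15.6]] want 2,33 / 92,33
white [-120.   -79.2] [-103.9  -53.6] ((-116.38087463378906, -68.29851531982422), (12.86238956451416, 27.079622268676758), 30.963747024536133)
white [-105.8  -42.1] [-72.7 -34.1] ((-89.3630599975586, -37.808021545410156), (33.46215057373047, 7.882382869720459), 5.000636577606201)
white [-95.1 -78.8] [-44.1 -34.8] ((-69.96668243408203, -56.78279495239258), (51.5377082824707, 43.20978546142578), 1.847605586051941)
white [105.4 -74.6] [160.  -20.8] ((132.6138153076172, -47.47454071044922), (54.577396392822266, 53.792747497558594), 0.6740266680717468)
adapter in jig [ 328.10236822 -137.80883526]
```

```bash
python3 - <<'E'
from h import *
c=load("top0.npz")
b=cv2.resize(c["frame"][175:240,250:420],None,fx=8,fy=8,interpolation=cv2.INTER_CUBIC)
f=lambda p:(np.asarray(p,float)+.5)/8-.5+[250,175]
hsv=cv2.cvtColor(b,cv2.COLOR_BGR2HSV)
m=((hsv[...,0]>=22)&(hsv[...,0]<=34)&(hsv[...,1]>60)).astype(np.uint8)*255
m=cv2.morphologyEx(m,cv2.MORPH_OPEN,np.ones((9,9)))
ks=[k for k in cv2.findContours(m,cv2.RETR_EXTERNAL,cv2.CHAIN_APPROX_NONE)[0] if cv2.contourArea(k)>1500]
W=onz(c,f(np.concatenate(ks).reshape(-1,2)),.018)[:,:2].astype(np.float32)
(r,s,a)=cv2.minAreaRect(W);print("board",r,s,a)
a=np.radians(a if s[0]<s[1] else a-90)
jy=np.array([np.cos(a),np.sin(a)]);jx=np.array([jy[1],-jy[0]]);o=np.array(r)-.018*jx
crop=lambda p:np.array(p,float)/4.7+[250,175]-.4
J=lambda px,z:((onz(c,px,z)[:,:2]-o)@np.c_[jx,jy]*1000).round(1)
P=onz(c,crop([(227,96),(338,84)]),.036)[:,:2];d=P[1]-P[0];print("pin yaw",np.degrees(np.arctan2(d[0],-d[1])),np.hypot(*d))
print("yaw deg",np.degrees(a),"origin",o,"pins",J(crop([(227,96),(338,84)]),.036))
w=((hsv[...,1]<45)&(hsv[...,2]>150)).astype(np.uint8)*255
for k in cv2.findContours(w,cv2.RETR_EXTERNAL,cv2.CHAIN_APPROX_NONE)[0]:
    if cv2.contourArea(k)>1500: q=J(f(k.reshape(-1,2)),.0595);print("white",q.min(0),q.max(0))
np.savez("jig.npz",o=o,jx=jx,jy=jy)
print("adapter in jig",((np.array([.4863,-.2623])-o)@np.c_[jx,jy]*1000))
E
```

```text
board (0.5554406642913818, 0.05284828692674637) (0.13353107869625092, 0.3008297383785248) 4.8432135581970215
pin yaw 5.01566668088001 0.09030002096733056
yaw deg 4.8432135581970215 origin [0.55392094 0.07078402] pins [[ 1.6 30.2]
 [91.9 30.5]]
white [-96.  -29.9] [-44.7  13.8]
white [104.8 -28.9] [159.5  24.9]
adapter in jig [326.18553443 -95.50157372]
```

{"fn": "drive_tool", "kwargs": {
  "hand": [0,0,0,0,0],
  "linear": [
    [0,0,0],
    [0,0,0],
    [0,0,0],
    [0,0,0],
    [0,0,0]
  ],
  "roll": [-0.11,-0.11,-0.11,-0.11,-0.11]
}}

```text
clock: 0.52
ee_pos: [0.2607, -0.5951, 0.241]
tcp_rot: [-2.78, -1.462, -0.0]
contact_force: [-0.1, -0.0, -0.3]
finger_gap: 1.003
grip_force: 0.0
```

{"fn": "drive_tool", "kwargs": {
  "hand": [0,0,0,0,0],
  "linear": [
    [0,0,0],
    [0,0,0],
    [0,0,0],
    [0,0,0],
    [0,0,0]
  ],
  "roll": [-0.11,-0.11,-0.095,0,0]
}}

```text
clock: 0.93
ee_pos: [0.2606, -0.5953, 0.2411]
tcp_rot: [-2.524, -1.869, -0.0]
contact_force: [-1.0, 0.3, -0.0]
finger_gap: 1.003
grip_force: 0.0
```

{"fn": "drive_tool", "kwargs": {
  "hand": [0,0,0,0,0],
  "linear": [
    [2,0.7,0],
    [2.5,0.8,0],
    [2.5,0.8,0],
    [2.5,0.8,0],
    [2.5,0.8,0]
  ],
  "roll": [0,0,0,0,0]
}}

```text
clock: 1.35
ee_pos: [0.3332, -0.4906, 0.2414]
tcp_rot: [-2.525, -1.868, -0.0]
contact_force: [0.4, 0.4, 0.2]
finger_gap: 1.004
grip_force: 0.0
```

{"fn": "drive_tool", "kwargs": {
  "hand": [0,0,0,0,0],
  "linear": [
    [2.5,0.8,0],
    [2.5,0.8,0],
    [2.5,0.8,0],
    [2.5,0.8,0],
    [2.5,0.8,0]
  ],
  "roll": [0,0,0,0,0]
}}

```text
clock: 1.77
ee_pos: [0.4077, -0.3825, 0.2415]
tcp_rot: [-2.526, -1.868, -0.0]
contact_force: [1.2, -0.5, -0.8]
finger_gap: 1.001
grip_force: 0.0
```

{"fn": "drive_tool", "kwargs": {
  "hand": [0,0,0,0,0],
  "linear": [
    [2.5,0.8,2],
    [2.5,0.8,2],
    [2.5,0.8,2],
    [2.5,0.8,2],
    [1,0,2]
  ],
  "roll": [0,0,0,0,0]
}}

```text
clock: 2.18
ee_pos: [0.4721, -0.2837, 0.1408]
tcp_rot: [-2.522, -1.874, -0.003]
contact_force: [0.2, -0.1, -0.2]
finger_gap: 0.997
grip_force: 0.0
```

{"fn": "drive_tool", "kwargs": {
  "hand": [0,0,0],
  "linear": [
    [0,0,0],
    [0,0,0],
    [0,0,0]
  ],
  "roll": [0,0,0]
}}

```text
clock: 2.43
ee_pos: [0.4694, -0.289, 0.1425]
tcp_rot: [2.524, 1.869, -0.0]
contact_force: [0.2, -0.2, 0.6]
finger_gap: 1.0
grip_force: 0.0
```

{"fn": "drive_tool", "kwargs": {
  "hand": [0,0,0,0,0],
  "linear": [
    [1.5,0.5,0],
    [1.4,0.5,0],
    [0,0,2],
    [0,0,2.5],
    [0,0,2]
  ],
  "roll": [0,0,0,0,0]
}}

```text
clock: 2.85
ee_pos: [0.4879, -0.2647, 0.0772]
tcp_rot: [2.523, 1.868, 0.001]
contact_force: [-0.2, 0.8, -0.2]
finger_gap: 0.998
grip_force: 0.0
```

{"fn": "drive_tool", "kwargs": {
  "hand": [0,0,0,0,0],
  "linear": [
    [0,0,1.5],
    [0,0,1.5],
    [0,0,1.2],
    [0,0,1],
    [0,0,0]
  ],
  "roll": [0,0,0,0,0]
}}

```text
clock: 3.27
ee_pos: [0.4866, -0.2633, 0.0234]
tcp_rot: [-2.522, -1.87, 0.001]
contact_force: [-1.1, -0.3, -0.0]
finger_gap: 0.999
grip_force: 0.0
```

```bash
python3 - <<'E'
from h import *
c=robot.capture("side");cv2.imwrite("pics/side1.png",c["frame"][150:400,180:500].repeat(2,0).repeat(2,1))
print(robot.sense()["ee_pos"])
E
```

```text
[ 0.48710903 -0.26322678  0.02435888]
```

View pics/side1.png

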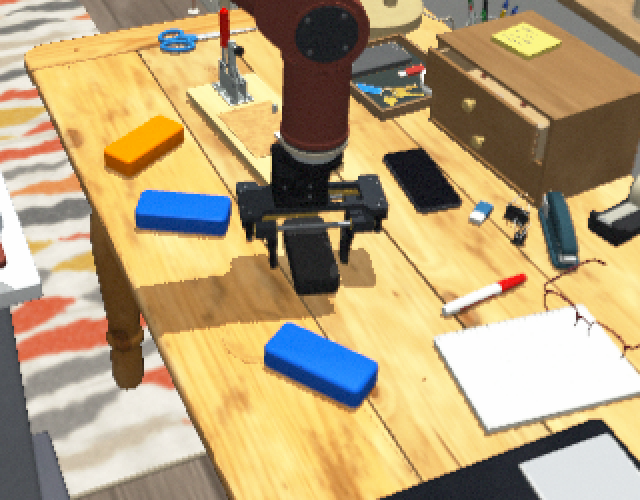

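The view shows the fingers on either side of the adapter (crop (315,255)), with clear gaps left and right. I'm closing and lifting.

{"fn": "drive_tool", "kwargs": {
  "hand": [1,1,1,1,1],
  "linear": [
    [0,0,0],
    [0,0,0],
    [0,0,0],
    [0,0,0],
    [0,0,0]
  ],
  "roll": [0,0,0,0,0]
}}

```text
clock: 3.73
ee_pos: [0.4878, -0.2628, 0.025]
tcp_rot: [2.521, 1.873, 0.0]
contact_force: [0.2, -0.2, -0.4]
finger_gap: 0.714
grip_force: 0.0
```

{"fn": "drive_tool", "kwargs": {
  "hand": [1,1,1,1,1],
  "linear": [
    [0,0,0],
    [0,0,0],
    [0,0,0],
    [0,0,0],
    [0,0,0]
  ],
  "roll": [0,0,0,0,0]
}}

```text
clock: 4.15
ee_pos: [0.488, -0.2629, 0.025]
tcp_rot: [2.521, 1.873, 0.001]
contact_force: [0.9, -0.0, 4.9]
finger_gap: 0.663
grip_force: 29.9
```

{"fn": "drive_tool", "kwargs": {
  "hand": [1,1,1,1,1],
  "linear": [
    [0,0,-0.5],
    [0,0,-1.5],
    [0,0,-2],
    [0,0,-2],
    [0,0,0]
  ],
  "roll": [0,0,0,0,0]
}}

```text
clock: 4.57
ee_pos: [0.4887, -0.2632, 0.0876]
tcp_rot: [2.519, 1.872, 0.002]
contact_force: [2.3, 0.0, -3.1]
finger_gap: 0.663
grip_force: 29.9
```

```bash
python3 - <<'E'
from h import *
s=robot.sense();print({k:s[k] for k in("clock","ee_pos","tcp_rot","finger_gap","grip_force","contact_force","joint_positions")})
c=robot.capture("top");cv2.imwrite("pics/top1.png",c["frame"][150:290,240:450].repeat(3,0).repeat(3,1))
E
```

```text
{'clock': 4.5667, 'ee_pos': array([ 0.48869475, -0.26317647,  0.08757309]), 'tcp_rot': array([2.51944542e+00, 1.87158859e+00, 2.21109267e-03]), 'finger_gap': 0.6625277253989057, 'grip_force': 29.916883776895702, 'contact_force': array([ 2.30557187,  0.02834309, -3.11314064]), 'joint_positions': array([ 0.70080174,  0.29642679, -0.33161462,  1.86044074,  0.11375092,
        0.99961642,  0.02834082])}
```

{"fn": "drive_tool", "kwargs": {
  "hand": [1,1,1,1,1],
  "linear": [
    [0,0,-1],
    [0,0,-1.5],
    [0,0,-1],
    [0,0,0],
    [0,0,0]
  ],
  "roll": [-0.08,-0.08,-0.08,-0.08,-0.059]
}}

```text
clock: 5.03
ee_pos: [0.4867, -0.2624, 0.1184]
tcp_rot: [-2.118, -2.318, 0.001]
contact_force: [-1.1, -0.5, -4.5]
finger_gap: 0.663
grip_force: 29.9
```

{"fn": "drive_tool", "kwargs": {
  "hand": [1,1,1,1,1],
  "linear": [
    [1,0.3,0],
    [2,0.6,0],
    [2,0.6,0],
    [2,0.6,0],
    [2,0.6,0]
  ],
  "roll": [0,0,0,0,0]
}}

```text
clock: 5.45
ee_pos: [0.5058, -0.1686, 0.1181]
tcp_rot: [-2.125, -2.311, 0.001]
contact_force: [0.9, 0.4, -4.0]
finger_gap: 0.667
grip_force: 29.9
```

{"fn": "drive_tool", "kwargs": {
  "hand": [1,1,1,1,1],
  "linear": [
    [2,0.6,0],
    [2,0.6,0],
    [2,0.6,0],
    [2,0.6,0],
    [2,0.6,0]
  ],
  "roll": [0,0,0,0,0]
}}

```text
clock: 5.87
ee_pos: [0.527, -0.0665, 0.1182]
tcp_rot: [-2.125, -2.311, 0.002]
contact_force: [0.9, 0.3, -4.3]
finger_gap: 0.664
grip_force: 29.9
```

{"fn": "drive_tool", "kwargs": {
  "hand": [1,1,1,1,1],
  "linear": [
    [2,0.6,0],
    [2,0.6,0],
    [2,0.6,0],
    [1.5,0.5,0],
    [1,0.3,0]
  ],
  "roll": [0,0,0,0,0]
}}

```text
clock: 6.28
ee_pos: [0.5456, 0.0214, 0.1183]
tcp_rot: [-2.122, -2.314, 0.001]
contact_force: [0.0, -0.2, -4.3]
finger_gap: 0.663
grip_force: 29.9
```

{"fn": "drive_tool", "kwargs": {
  "hand": [1,1,1,1],
  "linear": [
    [0,0,0],
    [0,0,0],
    [0,0,0],
    [0,0,0]
  ],
  "roll": [0,0,0,0]
}}

```text
clock: 6.62
ee_pos: [0.5463, 0.017, 0.1192]
tcp_rot: [-2.126, -2.312, 0.001]
contact_force: [-0.2, 0.2, -3.7]
finger_gap: 0.664
grip_force: 29.9
```

```bash
python3 - <<'E'
from h import *
j=dict(np.load("jig.npz"));o=np.array([.553,.0708]);a=np.radians(4.9)
jx=np.array([np.sin(a),-np.cos(a)]);jy=np.array([np.cos(a),np.sin(a)])
s=robot.sense();p=s["ee_pos"];r=s["tcp_rot"];print((p[:2]-o)@np.c_[jx,jy]*1000,p,2*np.degrees(np.arctan2(r[1],r[0])))
c=robot.capture("top");np.savez("top2.npz",**c);cv2.imwrite("pics/top2.png",cv2.resize(c["frame"][160:250,230:370],None,fx=5,fy=5,interpolation=cv2.INTER_CUBIC))
E
```

```text
[ 53.02732564 -11.30412058] [0.54626662 0.01700091 0.11924973] -265.1977770479045
```

View pics/top2.png

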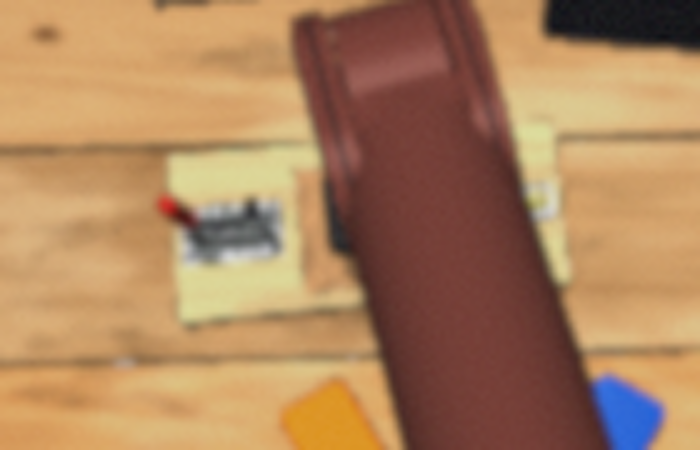

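The arm hides most of the adapter. Only its left end shows, at crop (333,215), over the cork. I use that end for the lengthwise offset while moving to x=33, y=-6.

{"fn": "drive_tool", "kwargs": {
  "hand": [1,1,1,1,1],
  "linear": [
    [1,0.3,0],
    [1,0.2,0],
    [0,0,1.5],
    [0,0,0.5],
    [0,0,0]
  ],
  "roll": [0,0,0,0,0]
}}

```text
clock: 7.08
ee_pos: [0.5488, 0.0394, 0.0982]
tcp_rot: [-2.122, -2.314, 0.003]
contact_force: [-1.2, -0.0, -2.8]
finger_gap: 0.659
grip_force: 29.9
```

```bash
cat >> h.py <<'E'
o=np.array([.553,.0708]);a=np.radians(4.9)
jx=np.array([np.sin(a),-np.cos(a)]);jy=np.array([np.cos(a),np.sin(a)])
toj=lambda P:(np.atleast_2d(P)[:,:2]-o)@np.c_[jx,jy]*1000
def st():
    s=robot.sense();r=s["tcp_rot"];print("tcp jig",toj(s["ee_pos"]).round(1),(s["ee_pos"][2]*1000).round(1),"F jig",(s["contact_force"][:2]@np.c_[jx,jy]).round(1),s["contact_force"][2].round(1),"t",s["clock"])
E
python3 - <<'E'
from h import *
st()
c=load("top2.npz");print("adapter left end then (tcp x 53.0):",toj(onz(c,[(296.2,203),(296.6,205)],.125)))
c=robot.capture("side");np.savez("side2.npz",**c);cv2.imwrite("pics/side2.png",cv2.resize(c["frame"][110:310,200:440],None,fx=3.3,fy=3,interpolation=cv2.INTER_CUBIC))
E
```

```text
tcp jig [[31.  -6.9]] 98.2 F jig [-0.1 -1.2] -2.8 t 7.0833
adapter left end then (tcp x 53.0): [[ -3.48425572 -14.93100978]
 [ -2.76600467 -22.2604592 ]]
```

View pics/side2.png

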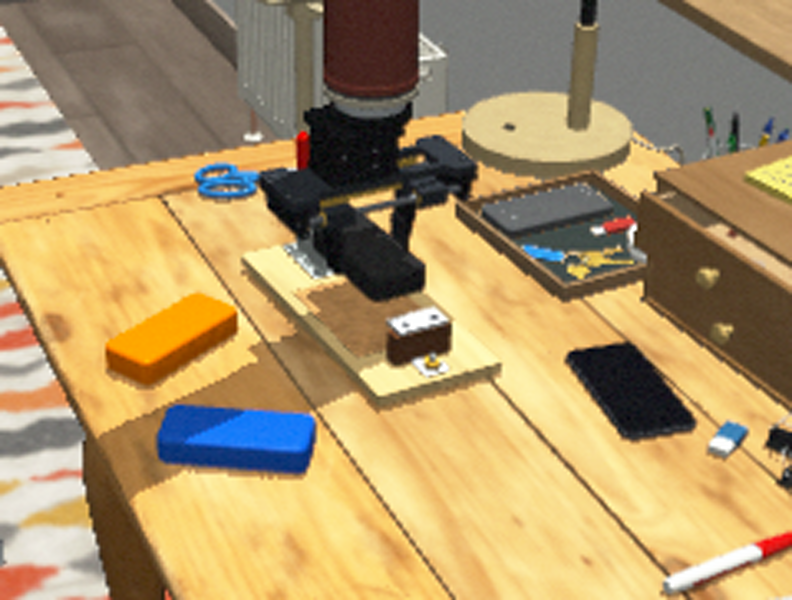

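The side view shows the adapter level, held above the cork. Its front end is around crop (395,280), and the lip and stop block are at (420,325).

```bash
python3 - <<'E'
from h import *
c=load("side2.npz")
f=lambda q:np.array(q,float)/[3.3,3]+[200,110]-.35
print("lip top corners near",toj(onz(c,f([(387,322),(450,310),(447,325),(391,337)]),.0595)))
im=cv2.resize(c["frame"][180:245,295:350],None,fx=11,fy=9,interpolation=cv2.INTER_CUBIC)
im=cv2.convertScaleAbs(im,alpha=2.2);cv2.imwrite("pics/z.png",im)
E
```

```text
lip top corners near [[109.62157262 -28.17165882]
 [116.98110947  34.03044135]
 [139.26851063  17.75473742]
 [134.59309659 -37.73254721]]
```

View pics/z.png

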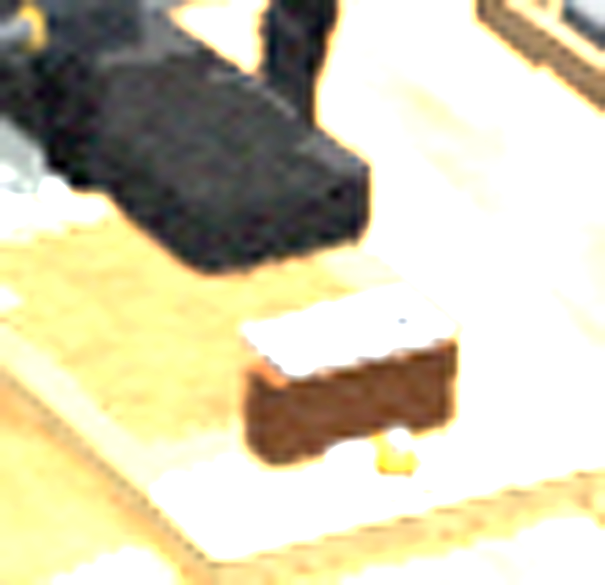

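The magnified crop gives the adapter's front bottom edge from (205,275) to (366,240) and its top edge from (195,222) to (368,172). The lip corners are (245,325), (400,287), (455,340) and (290,375).

```bash
python3 - <<'E'
from h import *
c=load("side2.npz")
f=lambda q:np.array(q,float)/[11,9]+[295,180]-.45
print("lip",toj(onz(c,f([(245,325),(400,287),(455,340),(290,375)]),.0595)).round(1).tolist())
print("front bottom",toj(onz(c,f([(205,275),(366,240)]),.0735)).round(1).tolist())
print("front top",toj(onz(c,f([(195,222),(368,172)]),.1045)).round(1).tolist())
E
```

```text
lip [[103.2, -25.0], [102.4, 24.5], [137.3, 21.7], [134.8, -28.5]]
front bottom [[90.0, -30.6], [91.2, 19.5]]
front top [[102.5, -40.8], [96.5, 16.1]]
```

{"fn": "drive_tool", "kwargs": {
  "hand": [1,1,1,1,1],
  "linear": [
    [0.4,0,0],
    [0,0,1.5],
    [0,0,1.5],
    [0,0,1.2],
    [0,0,0.6]
  ],
  "roll": [0,0,0,0,0]
}}

```text
clock: 7.55
ee_pos: [0.5489, 0.0427, 0.0504]
tcp_rot: [-2.124, -2.314, 0.002]
contact_force: [-0.3, 0.4, -3.6]
finger_gap: 0.666
grip_force: 29.9
```

{"fn": "drive_tool", "kwargs": {
  "hand": [1,1,1],
  "linear": [
    [0,0,0.1],
    [0,0,0],
    [0,0,0]
  ],
  "roll": [0,0,0]
}}

```text
clock: 7.8
ee_pos: [0.55, 0.0429, 0.0513]
tcp_rot: [2.124, 2.314, 0.001]
contact_force: [0.4, -0.3, -4.1]
finger_gap: 0.661
grip_force: 29.9
```

```bash
python3 -c "
from h import *
st()"
```

```text
tcp jig [[27.5 -5.3]] 51.3 F jig [0.3 0.4] -4.1 t 7.8
```

{"fn": "drive_tool", "kwargs": {
  "hand": [1,1,1,1,1],
  "linear": [
    [0,0,0.3],
    [0,0,0.2],
    [0,0,0],
    [0,0,0],
    [0,0,0]
  ],
  "roll": [0,0,0,0,0]
}}

```text
clock: 8.22
ee_pos: [0.5496, 0.0428, 0.0457]
tcp_rot: [2.124, 2.315, 0.0]
contact_force: [0.2, -0.7, -3.7]
finger_gap: 0.662
grip_force: 29.9
```

{"fn": "drive_tool", "kwargs": {
  "hand": [1,1,1],
  "linear": [
    [0,0,0.1],
    [0,0,0],
    [0,0,0]
  ],
  "roll": [0,0,0]
}}

```text
clock: 8.47
ee_pos: [0.5497, 0.0428, 0.045]
tcp_rot: [2.124, 2.315, 0.0]
contact_force: [-2.0, -1.4, 3.8]
finger_gap: 0.664
grip_force: 29.9
```

{"fn": "drive_tool", "kwargs": {
  "hand": [1,1,1],
  "linear": [
    [0,0,0.1],
    [0,0,0],
    [0,0,0]
  ],
  "roll": [0,0,0]
}}

```text
clock: 8.72
ee_pos: [0.5497, 0.0428, 0.045]
tcp_rot: [2.123, 2.314, -0.0]
contact_force: [-7.8, -1.2, 15.5]
finger_gap: 0.664
grip_force: 29.9
```

{"fn": "drive_tool", "kwargs": {
  "hand": [1,1,1,1,1],
  "linear": [
    [0,0,-0.15],
    [-0.4,0,0],
    [-0.4,0,0],
    [-0.4,0,0],
    [0,0,0]
  ],
  "roll": [0,0,0,0,0]
}}

```text
clock: 9.13
ee_pos: [0.5509, 0.0298, 0.0451]
tcp_rot: [2.125, 2.314, 0.0]
contact_force: [0.9, -1.4, -1.5]
finger_gap: 0.662
grip_force: 29.9
```

{"fn": "drive_tool", "kwargs": {
  "hand": [1,1,1],
  "linear": [
    [-0.1,0,0],
    [-0.1,0,0],
    [0,0,0]
  ],
  "roll": [0,0,0]
}}

```text
clock: 9.38
ee_pos: [0.5508, 0.0288, 0.045]
tcp_rot: [2.124, 2.315, 0.0]
contact_force: [0.3, 0.9, -1.9]
finger_gap: 0.665
grip_force: 29.9
```

{"fn": "drive_tool", "kwargs": {
  "hand": [1,1,1],
  "linear": [
    [-0.1,0,0],
    [0,0,0],
    [0,0,0]
  ],
  "roll": [0,0,0]
}}

```text
clock: 9.63
ee_pos: [0.5508, 0.0279, 0.0451]
tcp_rot: [-2.124, -2.315, -0.0]
contact_force: [0.5, 0.9, -0.9]
finger_gap: 0.666
grip_force: 29.9
```

{"fn": "drive_tool", "kwargs": {
  "hand": [1,1,1],
  "linear": [
    [-0.1,0,0],
    [0,0,0],
    [0,0,0]
  ],
  "roll": [0,0,0]
}}

```text
clock: 9.88
ee_pos: [0.5508, 0.0268, 0.045]
tcp_rot: [-2.124, -2.315, 0.0]
contact_force: [-0.4, 1.9, -0.6]
finger_gap: 0.664
grip_force: 29.9
```

```bash
python3 -c "
from h import *
st()"
```

```text
tcp jig [[43.7 -5.9]] 45.0 F jig [-1.9 -0.3] -0.6 t 9.8833
```

{"fn": "drive_tool", "kwargs": {
  "hand": [1,1,1],
  "linear": [
    [-0.1,0,0],
    [0,0,0],
    [0,0,0]
  ],
  "roll": [0,0,0]
}}

```text
clock: 10.13
ee_pos: [0.5509, 0.0257, 0.0451]
tcp_rot: [-2.124, -2.315, 0.0]
contact_force: [0.1, 1.8, -1.5]
finger_gap: 0.664
grip_force: 29.9
```

{"fn": "drive_tool", "kwargs": {
  "hand": [1,1,1],
  "linear": [
    [-0.1,0,0],
    [0,0,0],
    [0,0,0]
  ],
  "roll": [0,0,0]
}}

```text
clock: 10.38
ee_pos: [0.5511, 0.0247, 0.0451]
tcp_rot: [2.124, 2.315, -0.0]
contact_force: [-0.5, 1.7, -1.3]
finger_gap: 0.662
grip_force: 29.9
```

{"fn": "drive_tool", "kwargs": {
  "hand": [1,1,1],
  "linear": [
    [-0.1,0,0],
    [0,0,0],
    [0,0,0]
  ],
  "roll": [0,0,0]
}}

```text
clock: 10.63
ee_pos: [0.5512, 0.0237, 0.0451]
tcp_rot: [2.124, 2.315, -0.0]
contact_force: [-0.5, 2.6, -0.0]
finger_gap: 0.663
grip_force: 29.9
```

{"fn": "drive_tool", "kwargs": {
  "hand": [1,1,1],
  "linear": [
    [-0.05,0,0],
    [0,0,0],
    [0,0,0]
  ],
  "roll": [0,0,0]
}}

```text
clock: 10.88
ee_pos: [0.5512, 0.0233, 0.0451]
tcp_rot: [-2.124, -2.315, 0.0]
contact_force: [-0.5, 1.2, -1.1]
finger_gap: 0.661
grip_force: 29.9
```

{"fn": "drive_tool", "kwargs": {
  "hand": [1,1,1],
  "linear": [
    [-0.05,0,0],
    [0,0,0],
    [0,0,0]
  ],
  "roll": [0,0,0]
}}

```text
clock: 11.13
ee_pos: [0.5512, 0.0228, 0.0451]
tcp_rot: [2.124, 2.315, 0.0]
contact_force: [-0.3, 2.2, -0.7]
finger_gap: 0.665
grip_force: 29.9
```

{"fn": "drive_tool", "kwargs": {
  "hand": [1,1,1,1],
  "linear": [
    [-0.05,0,0],
    [-0.05,0,0],
    [0,0,0],
    [0,0,0]
  ],
  "roll": [0,0,0,0]
}}

```text
clock: 11.47
ee_pos: [0.5513, 0.0217, 0.045]
tcp_rot: [2.124, 2.315, -0.0]
contact_force: [-1.1, 1.2, -0.5]
finger_gap: 0.663
grip_force: 29.9
```

{"fn": "drive_tool", "kwargs": {
  "hand": [1,1,1],
  "linear": [
    [-0.05,0,0],
    [0,0,0],
    [0,0,0]
  ],
  "roll": [0,0,0]
}}

```text
clock: 11.72
ee_pos: [0.5513, 0.0216, 0.045]
tcp_rot: [-2.124, -2.315, -0.0]
contact_force: [0.6, 3.6, -1.1]
finger_gap: 0.663
grip_force: 29.9
```

{"fn": "drive_tool", "kwargs": {
  "hand": [1,1,1],
  "linear": [
    [-0.05,0,0],
    [0,0,0],
    [0,0,0]
  ],
  "roll": [0,0,0]
}}

```text
clock: 11.97
ee_pos: [0.5513, 0.0216, 0.0451]
tcp_rot: [-2.123, -2.315, -0.001]
contact_force: [0.1, 5.0, -1.1]
finger_gap: 0.663
grip_force: 29.9
```

```bash
python3 -c "
from h import *
st()"
```

```text
tcp jig [[48.9 -5.9]] 45.1 F jig [-5.   0.5] -1.1 t 11.9667
```

{"fn": "drive_tool", "kwargs": {
  "hand": [0.15,0.1,0.05,0,0],
  "linear": [
    [0.02,0,0],
    [0,0,0],
    [0,0,0],
    [0,0,0],
    [0,0,0]
  ],
  "roll": [0,0,0,0,0]
}}

```text
clock: 12.38
ee_pos: [0.5515, 0.0206, 0.0451]
tcp_rot: [2.124, 2.314, -0.0]
contact_force: [-0.1, -0.1, 0.7]
finger_gap: 0.951
grip_force: 0.0
```

{"fn": "drive_tool", "kwargs": {
  "hand": [0,0,0,0,0],
  "linear": [
    [0,0,0],
    [0,0.4,0],
    [0,0.4,0],
    [0,0.2,0],
    [0,0,0]
  ],
  "roll": [0,0,0,0,0]
}}

```text
clock: 12.8
ee_pos: [0.562, 0.022, 0.0451]
tcp_rot: [2.124, 2.315, 0.001]
contact_force: [-0.6, 0.4, 1.0]
finger_gap: 1.002
grip_force: 0.0
```

```bash
python3 -c "
from h import *
st()"
```

```text
tcp jig [[49.4  4.8]] 45.1 F jig [-0.5 -0.5] 1.0 t 12.8
```

{"fn": "drive_tool", "kwargs": {
  "hand": [0,0,0,0,0],
  "linear": [
    [0,0.2,0],
    [0,0.1,0],
    [0,0.1,0],
    [0,0.1,0],
    [0,0,0]
  ],
  "roll": [0,0,0,0,0]
}}

```text
clock: 13.22
ee_pos: [0.5659, 0.0223, 0.0449]
tcp_rot: [-2.123, -2.314, 0.001]
contact_force: [-2.5, -0.1, 2.1]
finger_gap: 0.999
grip_force: 1.3
```

{"fn": "drive_tool", "kwargs": {
  "hand": [0,0,0,0],
  "linear": [
    [0,0.1,0],
    [0,0,0],
    [0,0,0],
    [0,0,0]
  ],
  "roll": [0,0,0,0]
}}

```text
clock: 13.55
ee_pos: [0.5663, 0.0224, 0.0449]
tcp_rot: [-2.123, -2.314, 0.002]
contact_force: [-5.5, 0.1, 3.5]
finger_gap: 1.003
grip_force: 2.5
```

{"fn": "drive_tool", "kwargs": {
  "hand": [0,0,0,0],
  "linear": [
    [0,0.1,0],
    [0,0,0],
    [0,0,0],
    [0,0,0]
  ],
  "roll": [0,0,0,0]
}}

```text
clock: 13.88
ee_pos: [0.5673, 0.0225, 0.0449]
tcp_rot: [-2.123, -2.314, 0.002]
contact_force: [-4.6, -1.3, 4.1]
finger_gap: 0.998
grip_force: 2.6
```

{"fn": "drive_tool", "kwargs": {
  "hand": [0,0,0,0],
  "linear": [
    [0,0.1,0],
    [0,0,0],
    [0,0,0],
    [0,0,0]
  ],
  "roll": [0,0,0,0]
}}

```text
clock: 14.22
ee_pos: [0.5683, 0.0226, 0.0449]
tcp_rot: [-2.123, -2.314, 0.002]
contact_force: [-4.9, -0.2, 4.1]
finger_gap: 0.999
grip_force: 2.6
```

{"fn": "drive_tool", "kwargs": {
  "hand": [0,0,0,0],
  "linear": [
    [0,0.1,0],
    [0,0,0],
    [0,0,0],
    [0,0,0]
  ],
  "roll": [0,0,0,0]
}}

```text
clock: 14.55
ee_pos: [0.5693, 0.0227, 0.0449]
tcp_rot: [-2.123, -2.314, 0.002]
contact_force: [-4.7, -0.1, 3.6]
finger_gap: 0.999
grip_force: 2.6
```

```bash
python3 -c "
from h import *
st()"
```

```text
tcp jig [[49.3 12.1]] 44.9 F jig [-0.3 -4.7] 3.6 t 14.55
```

{"fn": "drive_tool", "kwargs": {
  "hand": [0,0,0,0],
  "linear": [
    [0,0.1,0],
    [0,0,0],
    [0,0,0],
    [0,0,0]
  ],
  "roll": [0,0,0,0]
}}

```text
clock: 14.88
ee_pos: [0.5703, 0.0228, 0.0448]
tcp_rot: [-2.123, -2.314, 0.003]
contact_force: [-5.0, 0.4, 3.9]
finger_gap: 1.004
grip_force: 2.6
```

{"fn": "drive_tool", "kwargs": {
  "hand": [0,0,0,0],
  "linear": [
    [0,0.1,0],
    [0,0,0],
    [0,0,0],
    [0,0,0]
  ],
  "roll": [0,0,0,0]
}}

```text
clock: 15.22
ee_pos: [0.5705, 0.0228, 0.0448]
tcp_rot: [-2.122, -2.313, 0.005]
contact_force: [-9.3, -0.3, 5.8]
finger_gap: 1.001
grip_force: 4.3
```

{"fn": "drive_tool", "kwargs": {
  "hand": [0,0,0,0],
  "linear": [
    [0,0.07,0],
    [0,0,0],
    [0,0,0],
    [0,0,0]
  ],
  "roll": [0,0,0,0]
}}

```text
clock: 15.55
ee_pos: [0.5705, 0.0229, 0.0447]
tcp_rot: [-2.122, -2.313, 0.006]
contact_force: [-11.2, -0.0, 10.0]
finger_gap: 1.003
grip_force: 5.6
```

```bash
python3 -c "
from h import *
st()"
```

```text
tcp jig [[49.3 13.4]] 44.7 F jig [ -0.9 -11.1] 10.0 t 15.55
```

{"fn": "drive_tool", "kwargs": {
  "hand": [0,0,0,0,0],
  "linear": [
    [0,-0.4,0],
    [0,-0.5,0],
    [0,-0.5,0],
    [0,0,-1],
    [0,0,-2]
  ],
  "roll": [0,0,0,0,0]
}}

```text
clock: 15.97
ee_pos: [0.5574, 0.0214, 0.074]
tcp_rot: [-2.122, -2.313, 0.004]
contact_force: [-0.0, -0.3, 0.4]
finger_gap: 0.998
grip_force: 0.0
```

{"fn": "drive_tool", "kwargs": {
  "hand": [0,0,0,0,0],
  "linear": [
    [0,0,-3],
    [0,0,-3],
    [0,0,-3],
    [0,0,-3],
    [0,0,-1]
  ],
  "roll": [0,0,0,0,0]
}}

```text
clock: 16.38
ee_pos: [0.561, 0.0222, 0.2107]
tcp_rot: [2.12, 2.311, 0.007]
contact_force: [1.4, 0.5, 0.1]
finger_gap: 1.003
grip_force: 0.0
```

{"fn": "drive_tool", "kwargs": {
  "hand": [1,1,1,1,1],
  "linear": [
    [2,0,0],
    [3,0,0],
    [3,0,0],
    [3,0,0],
    [1,0,0]
  ],
  "roll": [0,0,0,0,0]
}}

```text
clock: 16.8
ee_pos: [0.5476, 0.1465, 0.2059]
tcp_rot: [-2.117, -2.32, -0.004]
contact_force: [-0.7, 1.4, -0.5]
finger_gap: 0.708
grip_force: 0.0
```

{"fn": "drive_tool", "kwargs": {
  "hand": [1,1,1,1,1],
  "linear": [
    [0,0,0],
    [0,0,0],
    [0,0,0],
    [0,0,0],
    [0,0,0]
  ],
  "roll": [0,0,0,0,0]
}}

```text
clock: 17.22
ee_pos: [0.5491, 0.1398, 0.205]
tcp_rot: [2.126, 2.312, -0.001]
contact_force: [-0.1, -0.3, -0.3]
finger_gap: 0.322
grip_force: 0.0
```

```bash
python3 - <<'E'
from h import *
st();s=robot.sense();print(s["finger_gap"],s["tcp_rot"],s["contact_force"])
t=robot.capture("top");c=robot.capture("side");np.savez("side3.npz",**c);np.savez("top3.npz",**t)
A=cv2.resize(c["frame"][160:245,270:350],(400,425),interpolation=cv2.INTER_CUBIC)
B=cv2.resize(t["frame"][180:230,255:350],(400,210),interpolation=cv2.INTER_CUBIC)
B=np.vstack([B,np.zeros((215,400,3),np.uint8)])
cv2.imwrite("pics/s3.png",cv2.convertScaleAbs(np.hstack([A,B]),alpha=1.5))
E
```

```text
tcp jig [[-69.   2.]] 205.0 F jig [ 0.3 -0.1] -0.3 t 17.2167
0.3222840361849946 [ 2.12623184e+00  2.31242785e+00 -5.05905428e-04] [-0.08663217 -0.27809064 -0.29782304]
```

View pics/s3.png

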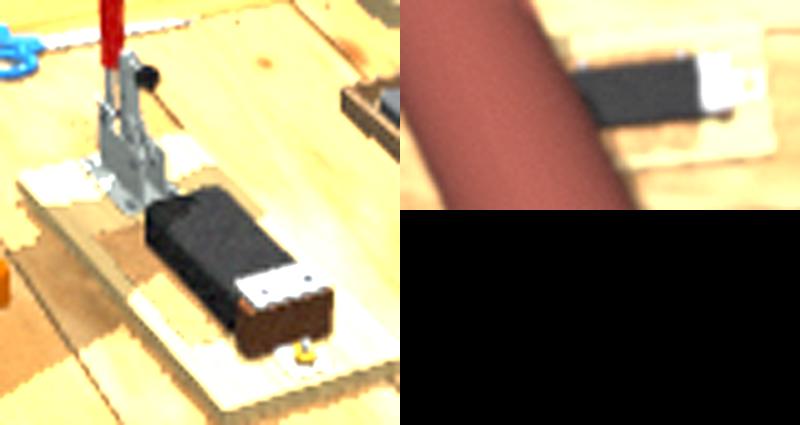

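The side crop shows the adapter flat under the lip at (285,280), against the brown stop. The clamp is open, with the red handle upright at (113,30). In the top crop the adapter lies along the pins (570–690, 55).

```bash
python3 - <<'E'
from h import *
c=load("side3.npz");f=lambda q:np.array(q,float)/5+[270,160]-.4
print("lip edge",toj(onz(c,f([(235,280),(310,262)]),.0595)).round(1).tolist(),"far end",toj(onz(c,f([(147,203),(205,186)]),.051)).round(1).tolist())
red=cv2.inRange(cv2.cvtColor(c["frame"],cv2.COLOR_BGR2HSV),(170,120,80),(180,255,255))[130:180,270:310];v,u=np.nonzero(red);print("red px",u.mean()+270,v.min()+130,v.max()+130)
o0=o;P=lambda x,z:np.r_[o+jx*x/1e3,z/1e3];print("expected grip axis px r=40,103",proj(c,[P(-110.4,99.6),P(-115.8,162.3)]).round(1).tolist())
def tcp(q,r=80,h=9.5):
    a=1.484-q;return np.array([-106.9-r*np.cos(a)+8*np.sin(a)+h,59.7+r*np.sin(a)+8*np.cos(a)+19])
qs=np.r_[0:1.01:.1,1.05:1.5:.05];p=None
for q in qs:
    t=tcp(q);print(round(q,2),t.round(1),"" if p is None else np.round([(p[0]-t[0])/10,(p[1]-t[1])/10],2));p=t
E
```

```text
lip edge [[102.6, -25.4], [106.1, 24.8]] far end [[-11.9, -26.7], [-13.4, 16.0]]
red px 291.6666666666667 161 168
expected grip axis px r=40,103 [[292.6, 171.7], [291.8, 154.0]]
0.0 [-96.4 159.1] 
0.1 [-104.4  158.8] [0.8  0.03]
0.2 [-112.4  157.7] [0.8  0.11]
0.3 [-120.2  155.8] [0.78 0.19]
0.4 [-127.8  153.1] [0.76 0.27]
0.5 [-135.   149.7] [0.73 0.34]
0.6 [-141.9  145.6] [0.69 0.41]
0.7 [-148.4  140.9] [0.65 0.48]
0.8 [-154.3  135.5] [0.6  0.54]
0.9 [-159.7  129.5] [0.54 0.6 ]
1.0 [-164.5  123. ] [0.48 0.65]
1.05 [-166.6  119.6] [0.21 0.34]
1.1 [-168.6  116.1] [0.2  0.35]
1.15 [-170.4  112.5] [0.18 0.36]
1.2 [-172.   108.8] [0.16 0.37]
1.25 [-173.4  105. ] [0.14 0.38]
1.3 [-174.6  101.2] [0.12 0.38]
1.35 [-175.6   97.3] [0.1  0.39]
1.4 [-176.4   93.4] [0.08 0.39]
1.45 [-177.1   89.4] [0.06 0.4 ]
```

{"fn": "drive_tool", "kwargs": {
  "hand": [1,1,1,1,1],
  "linear": [
    [0,-0.3,1.5],
    [0,0,2],
    [0,0,1],
    [0,0,0],
    [0,0,0]
  ],
  "roll": [0,0,0,0,0]
}}

```text
clock: 17.73
ee_pos: [0.5456, 0.1408, 0.16]
tcp_rot: [-2.124, -2.314, 0.001]
contact_force: [0.0, 0.5, 0.2]
finger_gap: 0.008
grip_force: 0.0
```

{"fn": "drive_tool", "kwargs": {
  "hand": [1,1,1,1,1],
  "linear": [
    [0,0,0],
    [0,0,0],
    [0,0,0],
    [0,0,0],
    [0,0,0]
  ],
  "roll": [0,0,0,0,0]
}}

```text
clock: 18.15
ee_pos: [0.5459, 0.1411, 0.1605]
tcp_rot: [2.124, 2.315, 0.001]
contact_force: [0.2, -0.0, -0.3]
finger_gap: 0.005
grip_force: 0.0
```

```bash
python3 -c "
from h import *
st();print(robot.sense()['finger_gap'])"
```

```text
tcp jig [[-70.6  -1. ]] 160.5 F jig [0.1 0.2] -0.3 t 18.15
0.005211024437130967
```

{"fn": "drive_tool", "kwargs": {
  "hand": [1,1,1,1,1],
  "linear": [
    [0.8,0,0],
    [0.8,0,0],
    [0.5,0,0],
    [0,0,0],
    [0,0,0]
  ],
  "roll": [0,0,0,0,0]
}}

```text
clock: 18.57
ee_pos: [0.5437, 0.1627, 0.16]
tcp_rot: [-2.122, -2.316, -0.0]
contact_force: [-1.0, -0.1, -0.1]
finger_gap: 0.004
grip_force: 0.0
```

{"fn": "drive_tool", "kwargs": {
  "hand": [1,1,1,1,1],
  "linear": [
    [0.2,0,0],
    [0.2,0,0],
    [0.2,0,0],
    [0.2,0,0],
    [0,0,0]
  ],
  "roll": [0,0,0,0,0]
}}

```text
clock: 18.98
ee_pos: [0.5432, 0.1701, 0.1601]
tcp_rot: [2.124, 2.315, -0.0]
contact_force: [0.7, -0.1, -0.3]
finger_gap: 0.003
grip_force: 0.2
```

```bash
python3 -c "
from h import *
st()"
```

```text
tcp jig [[-99.7  -1.3]] 160.1 F jig [0.2 0.7] -0.3 t 18.9833
```

{"fn": "drive_tool", "kwargs": {
  "hand": [1,1,1,1,1],
  "linear": [
    [0.4,0.0,0.05],
    [0.4,0,0.05],
    [0.4,0,0.05],
    [0.4,0,0.1],
    [0,0,0]
  ],
  "roll": [0,0,0,0,0]
}}

```text
clock: 19.4
ee_pos: [0.5416, 0.1873, 0.1575]
tcp_rot: [-2.122, -2.316, -0.001]
contact_force: [-0.4, -0.0, -0.1]
finger_gap: 0.001
grip_force: 0.1
```

```bash
python3 -c "
from h import *
st()
c=robot.capture('side')
print(robot.sense()['contact_force'])
m=cv2.inRange(cv2.cvtColor(c['frame'],cv2.COLOR_BGR2HSV),(170,120,80),(180,255,255))[130:185,265:320];v,u=np.nonzero(m);print('red',len(u),u.min()+265,u.max()+265,v.min()+130,v.max()+130)
cv2.imwrite('pics/h.png',cv2.resize(c['frame'][120:250,240:360],None,fx=4.5,fy=4.5,interpolation=cv2.INTER_CUBIC))"
```

```text
tcp jig [[-117.    -1.4]] 157.5 F jig [-0.  -0.4] -0.1 t 19.4
[0.38892208 0.28536451 0.54581152]
red 1 289 289 161 161
```

View pics/h.png

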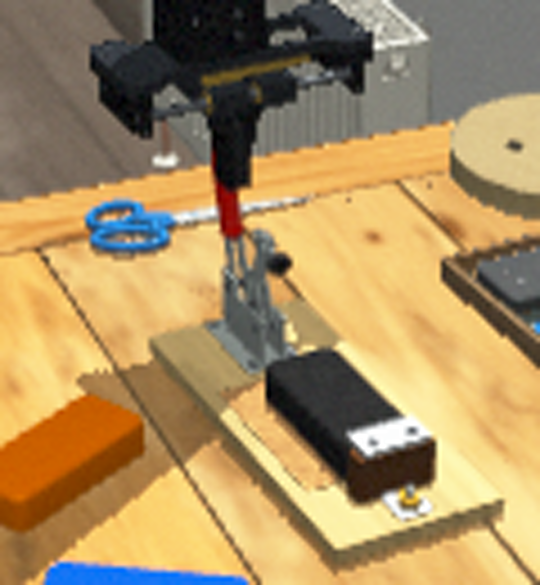

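The view shows the closed fingers at (232,150) against the red handle (225,200), which has started to tilt back. The adapter is still under the lip. I continue along the arc.

{"fn": "drive_tool", "kwargs": {
  "hand": [1,1,1,1,1],
  "linear": [
    [0.4,0,0.1],
    [0.4,0,0.12],
    [0.4,0,0.15],
    [0.4,0,0.18],
    [0.38,0,0.2]
  ],
  "roll": [0,0,0,0,0]
}}

```text
clock: 19.87
ee_pos: [0.5401, 0.2062, 0.15]
tcp_rot: [-2.124, -2.315, -0.001]
contact_force: [0.1, -1.3, 2.5]
finger_gap: 0.003
grip_force: 0.8
```

{"fn": "drive_tool", "kwargs": {
  "hand": [1,1,1,1,1],
  "linear": [
    [0.35,0,0.2],
    [0.35,0,0.2],
    [0.35,0,0.22],
    [0.33,0,0.24],
    [0,0,0]
  ],
  "roll": [0,0,0,0,0]
}}

```text
clock: 20.28
ee_pos: [0.5384, 0.2202, 0.1408]
tcp_rot: [-2.122, -2.315, 0.001]
contact_force: [-0.4, 0.7, -0.8]
finger_gap: 0.006
grip_force: 0.0
```

```bash
python3 -c "
from h import *
st()"
```

```text
tcp jig [[-150.1   -1.8]] 140.8 F jig [-0.7 -0.4] -0.8 t 20.2833
```

{"fn": "drive_tool", "kwargs": {
  "hand": [1,1,1,1,1],
  "linear": [
    [0.21,0,0.26],
    [0.21,0,0.27],
    [0.27,0,0.3],
    [0.27,0,0.3],
    [0.24,0,0.32]
  ],
  "roll": [0,0,0,0,0]
}}

```text
clock: 20.7
ee_pos: [0.538, 0.2316, 0.1267]
tcp_rot: [-2.124, -2.315, -0.0]
contact_force: [0.4, 0.4, 1.3]
finger_gap: 0.006
grip_force: 0.5
```

{"fn": "drive_tool", "kwargs": {
  "hand": [1,1,1,1],
  "linear": [
    [0.24,0,0.33],
    [0.21,0,0.34],
    [0,0,0],
    [0,0,0]
  ],
  "roll": [0,0,0,0]
}}

```text
clock: 21.03
ee_pos: [0.5372, 0.2357, 0.1198]
tcp_rot: [-2.123, -2.315, 0.001]
contact_force: [0.5, -0.0, 0.5]
finger_gap: 0.006
grip_force: 0.0
```

```bash
python3 -c "
from h import *
st()"
```

```text
tcp jig [[-165.7   -1.6]] 119.8 F jig [0.1 0.5] 0.5 t 21.0333
```

Now the loaded part, in half-steps with force checks.

{"fn": "drive_tool", "kwargs": {
  "hand": [1,1,1,1],
  "linear": [
    [0.1,0,0.18],
    [0.1,0,0.18],
    [0,0,0],
    [0,0,0]
  ],
  "roll": [0,0,0,0]
}}

```text
clock: 21.37
ee_pos: [0.5374, 0.2377, 0.1166]
tcp_rot: [-2.124, -2.315, 0.0]
contact_force: [0.9, 0.1, 0.1]
finger_gap: 0.004
grip_force: 0.1
```

{"fn": "drive_tool", "kwargs": {
  "hand": [1,1,1,1],
  "linear": [
    [0.1,0,0.18],
    [0.08,0,0.18],
    [0,0,0],
    [0,0,0]
  ],
  "roll": [0,0,0,0]
}}

```text
clock: 21.7
ee_pos: [0.5374, 0.2395, 0.1131]
tcp_rot: [2.124, 2.315, 0.0]
contact_force: [-0.2, -1.3, 3.1]
finger_gap: 0.005
grip_force: 1.4
```

{"fn": "drive_tool", "kwargs": {
  "hand": [1,1,1,1],
  "linear": [
    [0.08,0,0.19],
    [0.08,0,0.19],
    [0,0,0],
    [0,0,0]
  ],
  "roll": [0,0,0,0]
}}

```text
clock: 22.03
ee_pos: [0.5373, 0.2412, 0.1095]
tcp_rot: [2.124, 2.315, 0.0]
contact_force: [-0.3, -2.3, 4.4]
finger_gap: 0.002
grip_force: 2.4
```

```bash
python3 -c "
from h import *
st()"
```

```text
tcp jig [[-171.1   -1.1]] 109.5 F jig [ 2.3 -0.5] 4.4 t 22.0333
```

{"fn": "drive_tool", "kwargs": {
  "hand": [1,1,1,1],
  "linear": [
    [0.07,0,0.19],
    [0.07,0,0.19],
    [0,0,0],
    [0,0,0]
  ],
  "roll": [0,0,0,0]
}}

```text
clock: 22.37
ee_pos: [0.5372, 0.2427, 0.1058]
tcp_rot: [2.124, 2.315, 0.001]
contact_force: [-0.0, -1.2, 5.8]
finger_gap: 0.01
grip_force: 2.9
```

{"fn": "drive_tool", "kwargs": {
  "hand": [1,1,1,1],
  "linear": [
    [0.06,0,0.19],
    [0.06,0,0.19],
    [0,0,0],
    [0,0,0]
  ],
  "roll": [0,0,0,0]
}}

```text
clock: 22.7
ee_pos: [0.537, 0.2441, 0.102]
tcp_rot: [2.124, 2.315, 0.001]
contact_force: [-0.9, -1.1, 5.4]
finger_gap: 0.006
grip_force: 2.8
```

{"fn": "drive_tool", "kwargs": {
  "hand": [1,1,1,1],
  "linear": [
    [0.05,0,0.19],
    [0.05,0,0.2],
    [0,0,0],
    [0,0,0]
  ],
  "roll": [0,0,0,0]
}}

```text
clock: 23.03
ee_pos: [0.5369, 0.2452, 0.098]
tcp_rot: [-2.123, -2.315, -0.001]
contact_force: [-0.8, 1.0, 3.1]
finger_gap: 0.003
grip_force: 1.9
```

```bash
python3 -c "
from h import *
st()"
```

```text
tcp jig [[-175.2   -1.1]] 98.0 F jig [-1.  -0.7] 3.1 t 23.0333
```

{"fn": "drive_tool", "kwargs": {
  "hand": [1,1,1,1],
  "linear": [
    [0.04,0,0.2],
    [0.04,0,0.2],
    [0,0,0],
    [0,0,0]
  ],
  "roll": [0,0,0,0]
}}

```text
clock: 23.37
ee_pos: [0.5366, 0.2458, 0.0936]
tcp_rot: [-2.123, -2.315, -0.0]
contact_force: [-0.4, 0.9, 1.8]
finger_gap: 0.004
grip_force: 0.6
```

{"fn": "drive_tool", "kwargs": {
  "hand": [1,1,1,1],
  "linear": [
    [0.03,0,0.2],
    [0.03,0,0.2],
    [0,0,0],
    [0,0,0]
  ],
  "roll": [0,0,0,0]
}}

```text
clock: 23.7
ee_pos: [0.5364, 0.2457, 0.0892]
tcp_rot: [-2.124, -2.315, 0.002]
contact_force: [0.8, 0.3, 0.1]
finger_gap: 0.006
grip_force: 0.0
```

```bash
python3 -c "
from h import *
st()"
```

```text
tcp jig [[-175.7   -1.6]] 89.2 F jig [-0.2  0.9] 0.1 t 23.7
```

{"fn": "drive_tool", "kwargs": {
  "hand": [1,1,1,1],
  "linear": [
    [0,0,0.1],
    [0,0,0.1],
    [0,0,0],
    [0,0,0]
  ],
  "roll": [0,0,0,0]
}}

```text
clock: 24.03
ee_pos: [0.5367, 0.246, 0.0877]
tcp_rot: [-2.124, -2.315, 0.0]
contact_force: [0.2, -0.0, -0.0]
finger_gap: 0.005
grip_force: 0.0
```

{"fn": "drive_tool", "kwargs": {
  "hand": [1,1,1,1,1],
  "linear": [
    [0,0,-0.5],
    [0,0,-2],
    [0,0,-3],
    [0,0,-3],
    [0,0,-3]
  ],
  "roll": [0,0,0,0,0]
}}

```text
clock: 24.45
ee_pos: [0.5364, 0.2461, 0.2044]
tcp_rot: [-2.123, -2.315, 0.0]
contact_force: [1.6, 0.9, 0.3]
finger_gap: 0.004
grip_force: 0.0
```

{"fn": "drive_tool", "kwargs": {
  "hand": [1,1,1,1,1],
  "linear": [
    [0,0,-2],
    [0,0,0],
    [0,0,0],
    [0,0,0],
    [0,0,0]
  ],
  "roll": [0,0,0,0,0]
}}

```text
clock: 24.87
ee_pos: [0.5362, 0.2457, 0.2216]
tcp_rot: [-2.123, -2.314, 0.003]
contact_force: [0.4, 0.4, -0.2]
finger_gap: 0.007
grip_force: 0.0
```

```bash
python3 -c "
from h import *
st();print(robot.sense()['qvel'].round(3))
c=robot.capture('side')
cv2.imwrite('pics/e.png',cv2.resize(c['frame'][130:250,240:360],None,fx=4.8,fy=4.8,interpolation=cv2.INTER_CUBIC))"
```

```text
tcp jig [[-175.7   -1.8]] 221.6 F jig [-0.4  0.4] -0.2 t 24.8667
[ 0.001  0.004  0.002  0.002 -0.001 -0.001  0.   ]
```

View pics/e.png

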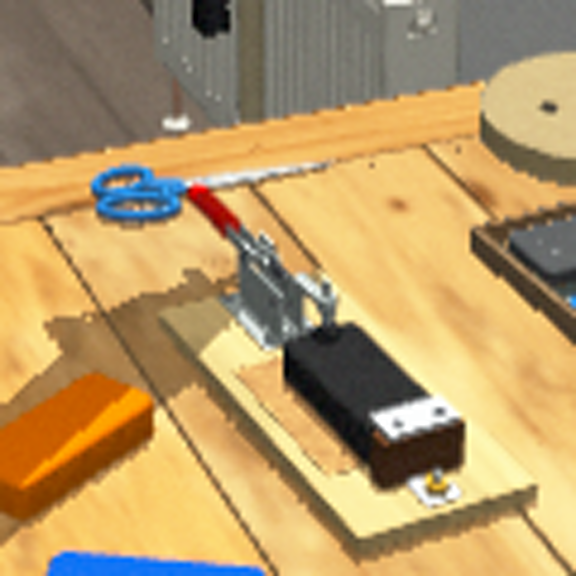

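The view shows the handle down at (210,205), the pad on the adapter at (328,335), and the adapter under the lip. Before handing in I check that the handle is level.

```bash
python3 -c "
from h import *
c=robot.capture('side')
P=lambda x,z:np.r_[o+jx*x/1e3+jy*-.001,z/1e3]
for a_ in(0,.1,.2): print(a_,((proj(c,[P(-106.9-r*np.cos(a_),59.7+r*np.sin(a_)) for r in(32,103)])-[240,130])*4.8).round(0).tolist())
m=cv2.inRange(cv2.cvtColor(c['frame'],cv2.COLOR_BGR2HSV),(165,110,60),(180,255,255))|cv2.inRange(cv2.cvtColor(c['frame'],cv2.COLOR_BGR2HSV),(0,150,60),(6,255,255))
m[:165]=0;m[185:]=0;m[:,:275]=0;m[:,295:]=0
v,u=np.nonzero(m);print(np.c_[(u-240+.4)*4.8,(v-130+.4)*4.8][[0,-1]], cv2.minAreaRect(np.c_[(u-240+.4)*4.8,(v-130+.4)*4.8].astype(np.float32)))
"
```

```text
0 [[234.0, 233.0], [191.0, 190.0]]
0.1 [[234.0, 229.0], [191.0, 178.0]]
0.2 [[234.0, 225.0], [192.0, 166.0]]
[[189.12 189.12]
 [222.72 232.32]] ((212.92234802246094, 208.48939514160156), (60.393436431884766, 18.2221622467041), 49.39872741699219)
```

The handle matches the level position, so I'm handing in.

```bash
python3 -c "
from cell import robot
print(robot.sign_off())"
```

```text
the job is handed in; nothing more can be done
None
```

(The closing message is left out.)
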